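# Punch the mark on a seal blank

### The job

Take the brass automatic punch out of the leaning rack, stand its point upright on the crossing of the two scribed lines on the stone blank in the vise and press gently straight down until the punch's spring trips with a snap; stop as soon as it snaps, because pushing on hard would crack the stone. Then put the punch back in its own slot of the rack, point down as it was, and let go. Do not let it snap anywhere else, and leave the scriber, the tin and the finished seal alone.

Things in the scene. Friction and masses are not known exactly. Their poses are not given: they have to be found in the camera images.
- punch: the automatic punch: round brass barrel 15 mm across from 16 to 132 mm along its axis, dark steel button 12 mm across on top of it up to 145 mm, pointed steel tip 6 mm thick sticking out 16 mm below the barrel; 0.13 kg. Origin: end of the point (spring unloaded); z runs up the axis to the button. Starts in a slot of the rack, leaning 28 degrees from vertical, top towards the rack's -x. Grip it with 40 N or more
- punch_grip (a point): point on the punch's axis 105 mm above the point end, on the upper barrel, clear of the rack: a good place to grip, fingers along the axis and closing in the rack's y direction, either side of the rack's tongue
- punch_end (a point): centre of the button's top, 145 mm from the point end
- punch_tip (a point): end of the punch's point (cone, 2.4 mm across at the end). Pushed in along the axis it gives 2 N per mm after 1.5 N of preload; at about 11 N, some 5 mm in, the spring trips: the force suddenly drops to about 6 or 7 N; pushing on raises it again until, some 3 mm further in, the point meets a hard stop and the force climbs steeply. Unloaded, it springs back by itself
- trigger (a joint): the trip link inside the punch, rad: 0 until the spring trips, then it jumps to about 0.45; returns to 0 when the point is unloaded
- rack: fixed wooden rack, base 115 by 170 mm; origin: centre of its underside; y along the rack. A board leaning 28 degrees from vertical (top towards -x) carries two channels 110 mm apart in y, open on their +x upper side: side walls 18 mm apart, 58 mm long, 15 mm high; a ledge below; a tongue 10 mm wide under the tool up to 90 mm from the ledge along the lean
- slot_a (a point): where a tool's point sits on the ledge of the channel at +y: 20, 55, 34 mm in x, y, z from the rack's origin, on the axis of a tool in place. That axis points up along (-sin 28, 0, cos 28) in the rack's frame, 7.5 mm off the board's face
- slot_b (a point): the same for the channel at -y (55 mm in -y). The punch starts in one of the two slots, the scriber in the other
- vise: fixed wooden vise 120 by 100 mm, its jaws 56 mm high over its underside (origin: centre of the underside). Clamped immovably between the jaws, at the vise's centre: a pale stone seal blank 40 by 36 mm, with a flat, level top. Two thin dark lines scribed over the whole top cross off-centre. How high the top stands above the jaws differs each time: 6 to 18 mm
- mark (a point): the place in plan of the crossing of the scribed lines: exactly below the crossing, inside the blank, level with the tops of the vise's jaws (7 mm in x, -6 mm in y, 56 mm in z from the vise's origin). The crossing itself is on the blank's top, 6 to 18 mm higher: to be found by touch or sight
- scriber: bystander: a thinner scriber, 118 mm long, with a tapered pale wooden handle 15 mm across and no button; point end is its origin, z up its axis; leans in the other slot of the rack
- tin: bystander: round dark tin 88 mm across, 38 mm high, standing on the bench; origin at the centre of its underside
- seal: bystander: finished stone seal 26 by 26 mm with a ball knob, 64 mm high, standing on the bench; origin at the centre of its underside
Things that resemble listed ones, but are neither listed nor needed, are in the scene too. What is shaped like the vise but pink is not meant. What is shaped like the rack but red is not meant.

How it is judged:
By the outcome, as a careful person would: the job done as asked, in the order asked, and still so for the second after the job is handed in, with the robot touching nothing.
It also fails if it takes over 56 s, if anything falls off the work surface, if the arm or the gripper's body presses on something with over 40 N, if the wrist force passes 120 N, or if a joint passes its speed limit or range.

### The arm

A 7-joint arm with a two-finger parallel gripper is mounted at the origin on the work surface. World frame = base frame: x ahead of the robot, y to its left, z up, the work surface at z = 0. Lengths are in m, angles in rad, forces in N, time in s.
With the tool pointing down it reaches from about 0.4 to 0.9 m from the base axis. Payload 5.6 kg.
Tool frame: the origin (TCP) lies midway between the tips of the shut fingers; the grasp point (between the pads) lies behind it (manip.pinch_z is the z of the grasp point in the tool frame, in m); z points along the fingers, y is the line along which they close (so a half turn about z gives the same grasp; the last joint's range is limited). The gripper opens to 92 mm and grips with 3 to 60 N. Pads are 20 mm wide; open, the fingers measure 128 mm over their backs; the gripper's body (75 mm by 189 mm) begins 69 mm behind the grasp point.
Start: joints at [1.174, 0.468, -0.012, 1.603, 0.006, 1.071, -0.056], TCP at [0.225, -0.61, 0.215] pointing down, gripper open.
Joint ranges: [-2.53, 2.53], [-0.31, 2.02], [-1.57, 1.55], [0.28, 2.44], [-1.29, 4.43], [0.15, 1.84], [-2.92, 2.92]. Speed limits (rad/s): [2.57, 2.57, 3.14, 3.14, 3.14, 3.14, 3.14].

### API

Orientations are given as a unit quaternion [w, x, y, z].
In Python, from cell import manip, hand, kin, eyes gives the robot as it stands. Calls block until the motion is done:
- manip.move_ptp(position, orientation): joint-space move of the TCP to a pose.
- manip.movel(position, ori=None, max_speed=0.15): straight line of the TCP; ori=None keeps the orientation; max_speed is the mean speed in m/s.
- manip.move_joints(angles): joint-space move.
- hand.command_gripper(opening): finger opening in m; the grip force is fixed at half the most; returns when the fingers have stopped.
- manip.sleep(seconds).
- kin.ik(position, orientation): joint angles nearest the present ones, or None.
- eyes.snapshot(name): name is "scene" or "side" or "wrist"; returns the picture (384x512x3 uint8, red, green, blue); there is no depth.
- eyes.camera_info(name): a dict with "camera_matrix" (3x3 intrinsics, pixels), "distortion" ([k1, k2, p1, p2, k3] as OpenCV has them; the pictures are not rectified), "eye" and "attitude" of the camera in the world. Camera axes: x right, y down, z forward; pixel columns grow to the right and rows downward; lengths in m; the calibration is good to about 2 mm. A picture is of the moment at which its call begins: read the wrist's pose just before it. camera_info takes no time and is no camera call; for the wrist camera it gives the pose at the moment of the call.
A pose or a line that the arm cannot do raises manip.MotionError and nothing moves.
- manip.job_done(): hands the job in; it is judged then, once.
Readings, each from a call of its own:
- manip.current_time_s(): time.
- manip.current_joint_pos(): joint angles.
- manip.current_joint_vel(): joint speeds.
- manip.current_effort(): joint torques, N m.
- manip.current_tcp_pos(): TCP position.
- manip.current_orientation(): TCP orientation.
- manip.current_contact_force(): force on the tool from outside, world axes, zero at the start.
- manip.current_wrist_torque(): the same for the moment, N m.
- manip.current_gripper_width(): finger opening in m.
- manip.current_gripper_force(): force on a finger pad.
Only numpy, scipy, OpenCV 4.12 (cv2) and the standard library are available. Lean on these libraries where they do the work, as an engineer would, in place of code of your own. Each camera call takes 0.05 s, during which the arm holds its last target. There are 200 camera calls.

## Working session

There is one attempt and no reset: what is moved stays moved. The work goes in short steps, each a Python script; the robot and the scene stay as the last script left them, time stands still between calls to the robot, and variables do not carry over. Pictures are saved under pics/ and viewed, at most 10 in all, crops included, and the job is handed in when it is done.

```bash
ls; mkdir -p pics
python3 - <<'E'
from cell import manip, hand, kin, eyes
import cv2, numpy as np
ims=[]
for n in ("scene","side","wrist"):
    im=eyes.snapshot(n)[:,:,::-1]; cv2.imwrite(f"pics/{n}0.png",im); 
    c=eyes.camera_info(n); print(n,{k:np.round(v,4).tolist() for k,v in c.items()})
    if n!="wrist": cv2.imwrite(f"pics/{n}0b.png",cv2.resize(im,(800,600),interpolation=cv2.INTER_CUBIC))
print(manip.pinch_z, manip.current_orientation(), manip.current_time_s())
E
```

```text
pics
scene {'camera_matrix': [[351.6276, 0.0, 262.6259], [0.0, 351.6276, 188.9019], [0.0, 0.0, 1.0]], 'distortion': [-0.0052, 0.0, 0.0, 0.0, 0.0], 'eye': [0.9571, -0.0292, 0.6421], 'attitude': [-0.2436, 0.7014, 0.6335, -0.2176]}
side {'camera_matrix': [[422.822, 0.0, 252.4254], [0.0, 422.822, 198.9935], [0.0, 0.0, 1.0]], 'distortion': [0.0468, 0.0, 0.0, 0.0, 0.0], 'eye': [0.2796, -0.496, 0.7189], 'attitude': [-0.3646, 0.9041, -0.2069, 0.0826]}
wrist {'camera_matrix': [[280.9076, 0.0, 252.3788], [0.0, 280.9076, 187.0365], [0.0, 0.0, 1.0]], 'distortion': [-0.0119, 0.0, 0.0, 0.0, 0.0], 'eye': [0.2915, -0.5857, 0.3852], 'attitude': [0.1034, 0.8136, -0.5675, -0.0735]}
-0.0187 [-6.53712258e-04  9.84397430e-01  1.75958069e-01 -1.71969774e-04] 0.15
```

View pics/scene0b.png

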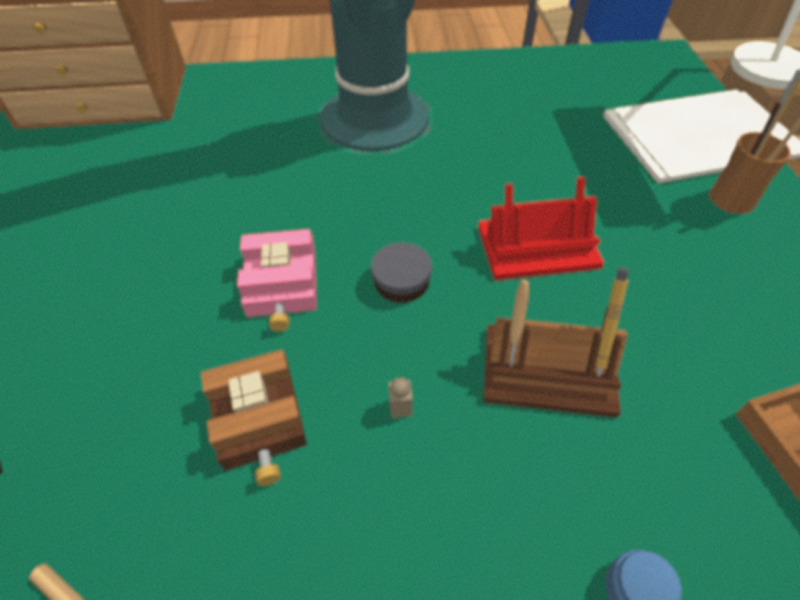

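View pics/side0b.png

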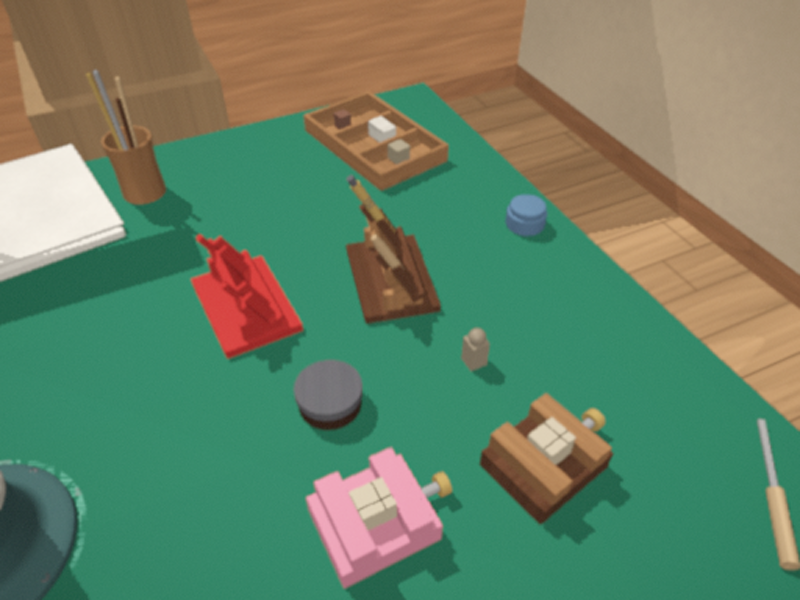

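Scene view: the wooden rack is at (555,365), with the button-topped brass punch in its right slot (622,273)-(600,372) and the pale scriber in its left slot (520,285). The red rack at (540,235) is the decoy. The wooden vise is at (253,408) and the pink one at (278,272) is the decoy. I'll confirm in enlarged crops.

Run:
```python
import cv2, numpy as np
s=cv2.imread("pics/scene0.png"); d=cv2.imread("pics/side0.png")
def crop(im,x,y,w,h,k):
    o=cv2.resize(im[y:y+h,x:x+w],None,fx=k,fy=k,interpolation=cv2.INTER_CUBIC)
    for i in range(0,w,20): cv2.putText(o,str(x+i),(i*k,8),0,.3,(0,255,255)); cv2.line(o,(i*k,10),(i*k,14),(0,255,255))
    for i in range(0,h,20): cv2.putText(o,str(y+i),(0,i*k+4),0,.3,(0,255,255))
    return o
cv2.imwrite("pics/rack1.png",np.hstack([crop(s,305,168,100,100,4),crop(d,205,105,100,100,4)]))
cv2.imwrite("pics/vise1.png",np.hstack([crop(s,120,215,80,100,5),crop(d,305,248,80,100,5)]))
```

```text
(no output)
```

View pics/rack1.png

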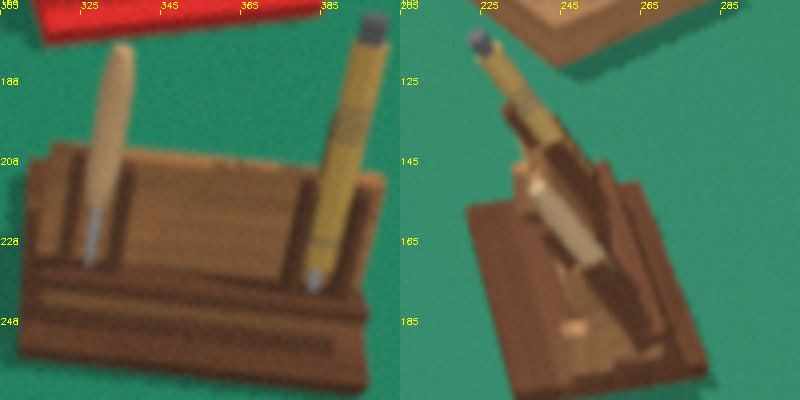

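View pics/vise1.png

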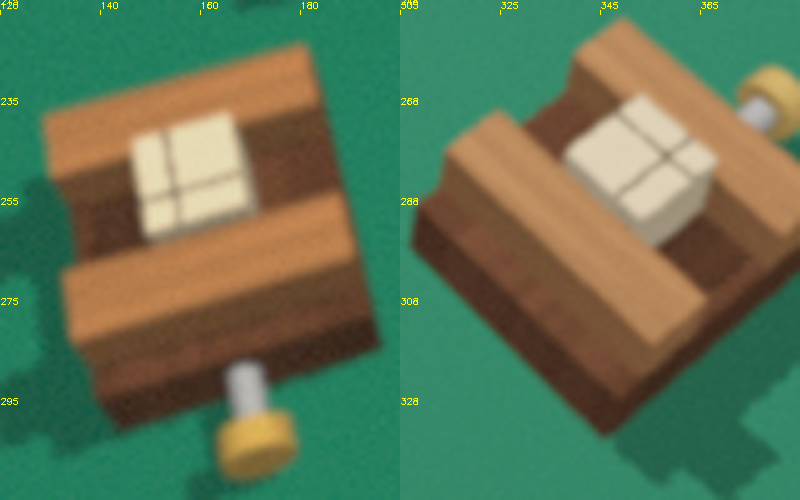

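Confirmed: the wooden rack holds the brass punch with the dark button in its +y slot (scene button ≈(399,171), point ≈(383,241)). The lines on the wooden vise's blank cross at scene ≈(154.6,253) and side ≈(358,279). Next is solving the poses.

```bash
cat > h.py <<'E'
import numpy as np, cv2
from scipy.spatial.transform import Rotation as R
from scipy.optimize import least_squares
def rot(q): return R.from_quat([q[1],q[2],q[3],q[0]])
def quat(r): x,y,z,w=r.as_quat(); return [w,x,y,z]
def proj(c,P):
    Rc=rot(c["attitude"]).as_matrix().T; t=-Rc@np.array(c["eye"])
    return cv2.projectPoints(np.atleast_2d(np.array(P,float)),cv2.Rodrigues(Rc)[0],t,np.array(c["camera_matrix"]),np.array(c["distortion"]))[0][:,0]
L=np.deg2rad(28); AX=np.array([-np.sin(L),0,np.cos(L)])
def rackpt(p,v): # v x,y,yaw
    return R.from_euler('z',v[2]).apply(p)+[v[0],v[1],0]
E
python3 - <<'E'
from h import *
from cell import eyes
S=eyes.camera_info("scene");D=eyes.camera_info("side")
A=np.array([.020,.055,.034]);B=A*[1,-1,1]
f=lambda o,k,u,v:((u+.5)/k-.5+o[0],(v+.5)/k-.5+o[1])
rs=(305,168);rd=(205,105)
obs=[("tipA",S,A,f(rs,4,313,291)),("endA",S,A+.145*AX,f(rs,4,376,14)),("endA_d",D,A+.145*AX,f(rd,4,77,35)),
("tipB",S,B,f(rs,4,90,264)),("endB",S,B+.118*AX,f(rs,4,124,46)),("endB_d",D,B+.118*AX,f(rd,4,137,185)),
("cL",S,[.0575,-.085,0],f(rs,4,18,357)),("cR",S,[.0575,.085,0],f(rs,4,367,392)),("cd",D,[.0575,-.085,0],f(rd,4,308,376))]
F=lambda v:np.concatenate([proj(c,rackpt(np.array(p),v))[0]-q for n,c,p,q in obs])
r=least_squares(F,[.55,.2,0],loss='soft_l1')
print("rack",r.x); 
for o,e in zip(obs,F(r.x).reshape(-1,2)): print(o[0],e.round(1))
q1=f((120,215),5,175,192);q2=f((305,248),5,266,157)
m=least_squares(lambda P:np.concatenate([proj(S,P)[0]-q1,proj(D,P)[0]-q2]),[.6,-.2,.07]);print("cross",m.x,m.fun)
# vise jaw tops z=.056, scene corners
def back(c,q,z): return least_squares(lambda P:proj(c,[P[0],P[1],z])[0]-q,[.6,-.2]).x
for u,v in [(42,115),(307,43),(62,270),(70,345),(357,258)]: print(back(S,f((120,215),5,u,v),.056).round(4))
E
```

```text
rack [ 0.60241695  0.19588389 -0.21828362]
tipA [ 0.  -0.5]
endA [-0.   0.4]
endA_d [-1.6 -0.2]
tipB [-0.1  0.6]
endB [-0.3  0.7]
endB_d [-0.9  0. ]
cL [0.3 0.6]
cR [-1.   0.9]
cd [-1.  -0.2]
cross [ 0.63568199 -0.19242859  0.0657922 ] [-0.27169662  0.19615402 -0.30167757 -0.14406576]
[ 0.5916 -0.2481]
[ 0.569  -0.1487]
[ 0.6574 -0.2325]
[ 0.6865 -0.2262]
[ 0.6634 -0.1271]
```

Run:
```python
from h import *
from cell import manip,hand,kin,eyes
r=gripR(); p=tcp(rackpt(SA,RACK)+axw()*.215,r,manip.pinch_z)
manip.move_ptp(p,quat(r)); print(manip.current_time_s(), manip.current_tcp_pos()-p, np.round(manip.current_joint_pos(),2))
hand.command_gripper(.05); print(manip.current_time_s(),manip.current_contact_force())
c=eyes.camera_info("wrist"); w=eyes.snapshot("wrist")[:,:,::-1]
for n,pt in (("end",SA+.145*AX),("grip",SA+.105*AX),("tip",SA),("B end",SA*[1,-1,1]+.118*AX),("Btip",SA*[1,-1,1])): print(n,proj(c,rackpt(pt,RACK))[0].round(1))
cv2.imwrite("pics/w2.png",cv2.resize(w,(800,600),interpolation=cv2.INTER_CUBIC))
```

```text
3.4 [ 0.00049384 -0.0009037  -0.00013285] [ 0.16  0.52 -1.1   1.97  1.14  1.   -0.18]
4.1583 [-0.47860046  1.15036138 -0.00280992]
end [253.1 201. ]
grip [253.  188.6]
tip [252.7 168.2]
B end [134.  192.4]
Btip [170.  168.4]
```

View pics/w2.png

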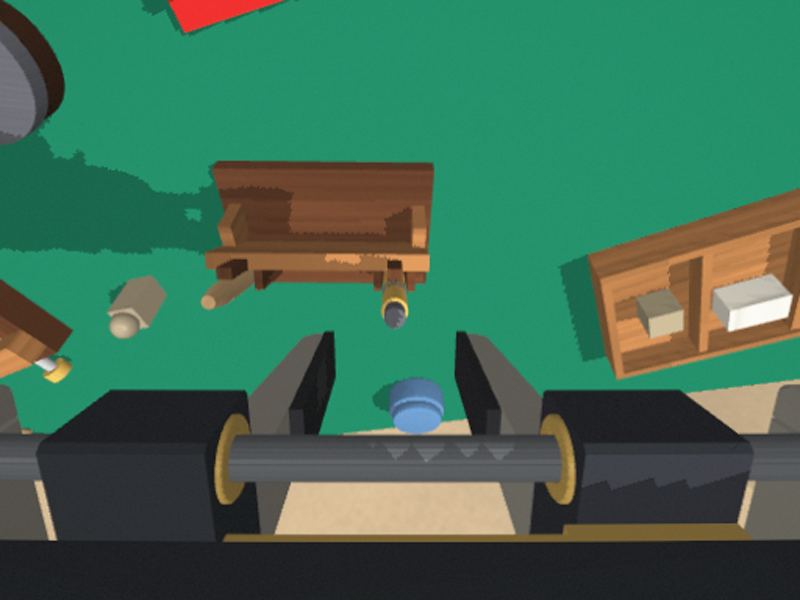

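The wrist view shows the button at about (395,319), which is (252.6,204) in the original; I predicted (253,201). It sits centred between the fingers, and the scriber at (225,290) is clear. Descending to grip.

Run:
```python
from h import *
from cell import manip,hand,kin,eyes
r=gripR(); T=lambda d:tcp(rackpt(SA,RACK)+axw()*d,r,manip.pinch_z)
manip.movel(T(.105),max_speed=.08); print(manip.current_time_s(), manip.current_tcp_pos()-T(.105), manip.current_contact_force())
hand.command_gripper(0.0); print(manip.current_time_s(),manip.current_gripper_width(),manip.current_gripper_force(),manip.current_contact_force(),manip.current_wrist_torque(), manip.current_tcp_pos()-T(.105))
```

```text
5.7333 [4.73520498e-05 3.08301688e-04 5.41429181e-04] [ 0.40546065  0.15242899 -0.50994607]
6.3583 0.014469157064072272 29.998506009578705 [-0.59203766 -0.9113166   0.50566682] [0.16065513 0.29031048 0.02892826] [ 2.94114271e-05 -2.47438295e-05  2.51933639e-05]
```

```bash
cat >> h.py <<'E'
def upR(yaw): # tool down, closing along (sin,cos) of yaw
    y=np.array([-np.sin(yaw),np.cos(yaw),0]); z=np.array([0,0,-1.]); return R.from_matrix(np.c_[np.cross(y,z),y,z])
E
python3 - <<'E'
from h import *
from cell import manip,hand,kin,eyes
r=gripR(); n=R.from_euler('z',RACK[2]).apply([np.cos(L),0,np.sin(L)])
P0=tcp(rackpt(SA,RACK)+axw()*.105,r,manip.pinch_z)
manip.movel(P0+axw()*.003+n*.003,max_speed=.03)
print(manip.current_contact_force())
manip.movel(P0+axw()*.10+n*.006,max_speed=.08)
print(manip.current_time_s(),manip.current_contact_force(),manip.current_gripper_width())
manip.movel(P0+axw()*.10+n*.006+[0,0,.06],max_speed=.15)
print(manip.current_time_s(),manip.current_joint_pos().__repr__())
q0=np.array(manip.current_joint_pos())
for yaw in np.arange(-1.2,1.21,.3):
    u=upR(yaw); a=[kin.ik(tcp(CROSS+[0,0,.105+h],u,manip.pinch_z),quat(u)) for h in (0,.08)]
    print(round(yaw,2),[None if j is None else (np.round(j,2).tolist(),round(np.abs(np.array(j)-q0).max(),2)) for j in a])
E
```

```text
[ 0.45480674 -0.53990118 -1.21449968]
8.0167 [ 0.33610405 -0.2245275  -1.21273499] 0.01429729245398599
8.5667 array([ 0.225703  ,  0.46336578, -1.16138465,  1.9055111 ,  1.03698891,
        1.04848695, -0.05068618])
-1.2 [([0.85, 0.77, -0.95, 1.57, 0.67, 1.15, 0.13], np.float64(0.63)), ([0.87, 0.69, -0.99, 1.5, 0.59, 1.27, 0.18], np.float64(0.64))]
-0.9 [([0.87, 0.79, -0.98, 1.57, 0.7, 1.16, 0.41], np.float64(0.64)), ([0.89, 0.72, -1.03, 1.5, 0.63, 1.28, 0.46], np.float64(0.66))]
-0.6 [([0.89, 0.82, -1.03, 1.57, 0.74, 1.19, 0.68], np.float64(0.73)), ([0.91, 0.74, -1.09, 1.5, 0.67, 1.3, 0.73], np.float64(0.78))]
-0.3 [([0.92, 0.85, -1.09, 1.57, 0.79, 1.21, 0.95], np.float64(1.0)), ([0.94, 0.78, -1.15, 1.5, 0.72, 1.33, 1.0], np.float64(1.05))]
0.0 [([0.94, 0.89, -1.15, 1.57, 0.84, 1.25, 1.22], np.float64(1.27)), ([0.96, 0.82, -1.21, 1.5, 0.77, 1.37, 1.26], np.float64(1.32))]
0.3 [([0.96, 0.93, -1.21, 1.57, 0.89, 1.29, 1.49], np.float64(1.54)), ([0.98, 0.85, -1.26, 1.5, 0.82, 1.39, 1.54], np.float64(1.59))]
0.6 [([0.97, 0.95, -1.25, 1.57, 0.93, 1.31, 1.77], np.float64(1.82)), ([0.99, 0.88, -1.3, 1.49, 0.85, 1.42, 1.82], np.float64(1.87))]
0.9 [([0.99, 0.99, -1.3, 1.56, 0.97, 1.35, 2.05], np.float64(2.1)), ([1.0, 0.92, -1.36, 1.49, 0.9, 1.45, 2.09], np.float64(2.14))]
1.2 [([1.0, 1.04, -1.36, 1.56, 1.03, 1.39, 2.32], np.float64(2.37)), ([1.01, 0.98, -1.43, 1.49, 0.97, 1.5, 2.35], np.float64(2.4))]
```

Run:
```python
from h import *
from cell import manip,hand,kin,eyes
u=upR(-.6); T=lambda h:tcp(CROSS+[0,0,.105+h],u,manip.pinch_z)
manip.move_ptp(T(.08),quat(u)); manip.movel(T(.015),max_speed=.1); manip.sleep(.2)
print(manip.current_time_s(),manip.current_tcp_pos()-T(.015),manip.current_contact_force())
o=[]
for nm,(x,y) in (("scene",(105,180)),("side",(308,195))):
    c=eyes.camera_info(nm); im=eyes.snapshot(nm)[:,:,::-1]; cv2.imwrite(f"pics/{nm}3.png",im)
    print(nm,"cross",proj(c,CROSS)[0].round(1),"tip",proj(c,CROSS+[0,0,.015])[0].round(1),"end",proj(c,CROSS+[0,0,.16])[0].round(1))
    o.append(cv2.resize(im[y:y+120,x:x+80],None,fx=5,fy=5,interpolation=cv2.INTER_CUBIC))
cv2.imwrite("pics/m3.png",np.hstack(o))
```

```text
11.275 [ 3.82138813e-04 -1.51501382e-05  7.65885900e-04] [-0.66592526  0.52307133 -1.96046375]
scene cross [154.3 253.2] tip [152.3 249.2] end [128.2 201.4]
side cross [357.5 278.8] tip [359.  274.1] end [375.9 220.7]
```

View pics/m3.png

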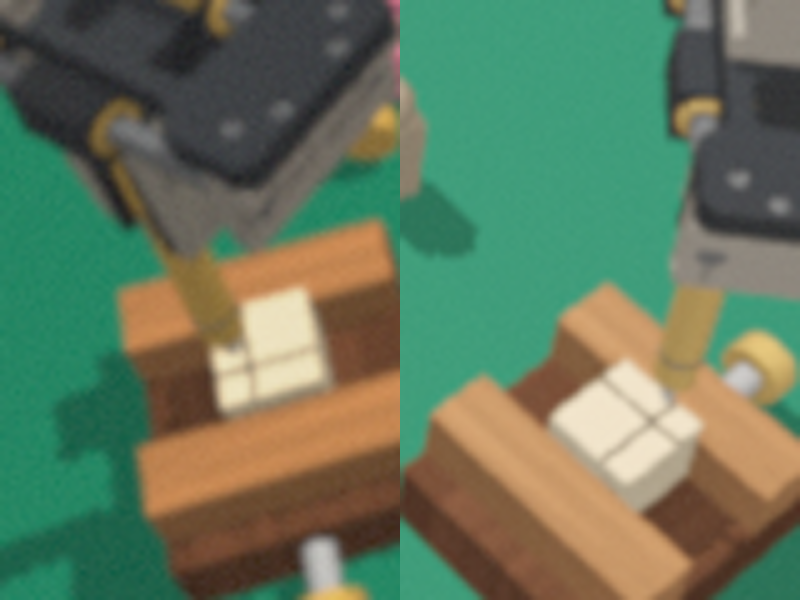

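The point is about 15 mm above the blank: scene tip ≈(235,350) against crossing (250,366), side tip ≈(672,400) against crossing (652,421). The offset is a few mm, so I'll enlarge before correcting it.

Run:
```python
import cv2, numpy as np
o=[]
for n,(x,y) in (("scene",(138,232)),("side",(345,250))):
    im=cv2.imread(f"pics/{n}3.png"); w=cv2.resize(im[y:y+36,x:x+33],None,fx=12,fy=12,interpolation=cv2.INTER_CUBIC)
    for i in range(0,33,5): cv2.putText(w,str(x+i),(i*12,8),0,.3,(0,0,255)); cv2.line(w,(i*12+6,10),(i*12+6,14),(0,0,255))
    for i in range(0,36,5): cv2.putText(w,str(y+i),(0,i*12+10),0,.3,(0,0,255))
    o.append(w)
cv2.imwrite("pics/t3.png",np.hstack(o))
```

```text
(no output)
```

View pics/t3.png

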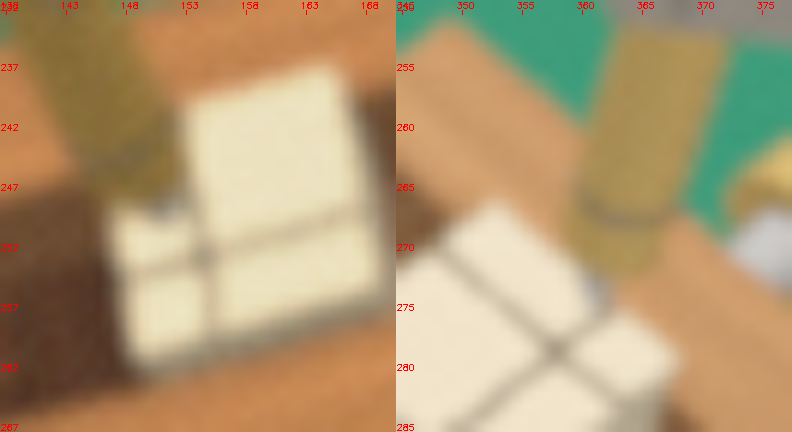

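Run:
```python
from h import *
from cell import manip,eyes
from scipy import ndimage
u=upR(-.6)
obs={}
for n,(x0,x1,y0,y1) in (("scene",(130,160,228,250)),("side",(355,378,250,274))):
    im=cv2.imread(f"pics/{n}3.png").astype(float); im=im[y0:y1,x0:x1]; im=cv2.resize(im,None,fx=4,fy=4,interpolation=cv2.INTER_LINEAR)
    b,g,r=im[...,0],im[...,1],im[...,2]; m=(g/r>.79)&(g/r<.95)&(b/r<.62)
    lb,k=ndimage.label(ndimage.binary_opening(m,iterations=3)); m=lb==1+np.argmax(ndimage.sum(m,lb,range(1,k+1)))
    rows=[];
    for i in range(m.shape[0]):
        c=np.where(m[i])[0]
        if len(c)>8: rows.append(((i+.5)/4-.5+y0,(c[0]+.5)/4-.5+x0,(c[-1]+.5)/4-.5+x0))
    rows=np.array(rows); print(n); print(rows[::6].round(1)); 
    cv2.imwrite(f"pics/mask_{n}.png",m*255)
```

```text
scene
[[230.1 137.1 145.4]
 [231.6 137.9 146.6]
 [233.1 138.6 148.1]
 [234.6 138.6 147.1]
 [236.1 141.4 147.9]
 [237.6 141.9 148.4]
 [239.1 143.1 149.4]
 [240.6 142.9 150.1]
 [242.1 143.9 152.1]
 [243.6 144.1 152.6]
 [245.1 144.9 152.6]
 [246.6 145.9 152.4]
 [248.1 146.4 150.6]]
side
[[252.4 364.1 366.4]
 [253.9 363.1 371.4]
 [255.4 362.9 371.1]
 [256.9 362.4 370.4]
 [258.4 361.9 370.1]
 [259.9 361.1 369.4]
 [261.4 359.9 369.1]
 [262.9 359.9 368.4]
 [264.4 359.1 368.1]
 [265.9 358.9 367.4]
 [267.4 358.6 367.6]
 [268.9 357.9 366.9]
 [270.4 359.1 366.6]
 [271.9 361.4 365.6]][ WARN:0@0.440] global loadsave.cpp:1063 imwrite_ Unsupported depth image for selected encoder is fallbacked to CV_8U.
```

Run:
```python
from h import *
from cell import manip,eyes
S=eyes.camera_info("scene");D=eyes.camera_info("side")
def lineres(c,P,a,q):
    A,B=proj(c,[P,P+a*.1]); d=(B-A)/np.linalg.norm(B-A); e=np.array(q)-A; return d[0]*e[1]-d[1]*e[0]
sm=[(142.25,231.6),(146.3,239.1),(147,241),(148.35,243.6)]; dm=[(367,255.4),(366,258.4),(364.15,262.9),(363.15,265.9)]
def F(v,tilt):
    P=CROSS+[v[0],v[1],.015+v[2]]; a=np.array([v[3],v[4],1]) if tilt else np.array([0,0,1.])
    f=[lineres(S,P,a,q)/2 for q in sm]+[lineres(D,P,a,q)/2 for q in dm]
    return np.r_[f,proj(S,P)[0]-[151.9,249.5],proj(D,P)[0]-[361.5,275.3]]
for t in (0,1):
    r=least_squares(lambda v:F(v,t),np.zeros(5 if t else 3)); print(r.x.round(4),r.fun.round(2))
r=least_squares(lambda P:np.r_[proj(S,P)[0]-[154.4,252.9],proj(D,P)[0]-[358,278.8]],CROSS);print("cross",r.x-CROSS)
print("tool x",upR(-.6).apply([1,0,0]))
```

```text
[ 0.0015 -0.002  -0.0002] [ 0.26  0.35  0.23  0.24  0.23  0.21  0.02 -0.   -0.74  0.64 -1.16 -0.59]
[ 0.0015 -0.0022 -0.0001  0.0969  0.0716] [-0.15  0.13  0.06  0.13  0.06  0.06 -0.11 -0.11 -0.86  0.64 -1.09 -0.51]
cross [ 0.00015269 -0.00018938  0.00074055]
tool x [-0.82533561  0.56464247  0.        ]
```

```bash
echo "OFF=np.array([-.0016,.0021,0])" >> h.py
python3 - <<'E'
from h import *
from cell import manip,hand,kin,eyes
u=upR(-.6); T=lambda h:tcp(CROSS+OFF+[0,0,.105+h],u,manip.pinch_z)
manip.movel(T(.005),max_speed=.02); manip.sleep(.2)
print(manip.current_time_s(),manip.current_tcp_pos()-T(.005),manip.current_contact_force())
o=[]
for nm,(x,y) in (("scene",(138,232)),("side",(343,255))):
    im=eyes.snapshot(nm)[:,:,::-1]; cv2.imwrite(f"pics/{nm}4.png",im)
    c=eyes.camera_info(nm); print(proj(c,CROSS+[0,0,.005])[0].round(1))
    w=cv2.resize(im[y:y+36,x:x+33],None,fx=12,fy=12,interpolation=cv2.INTER_CUBIC)
    for i in range(0,33,5): cv2.putText(w,str(x+i),(i*12,8),0,.3,(0,0,255)); cv2.line(w,(i*12+6,10),(i*12+6,14),(0,0,255))
    for i in range(0,36,5): cv2.putText(w,str(y+i),(0,i*12+10),0,.3,(0,0,255))
    o.append(w)
cv2.imwrite("pics/t4.png",np.hstack(o))
E
```

```text
12.2417 [ 9.15090570e-05 -4.24749742e-05  1.37368430e-04] [ 0.84732479 -1.30380429 -1.78143671]
[153.7 251.9]
[358.  277.3]
```

View pics/t4.png

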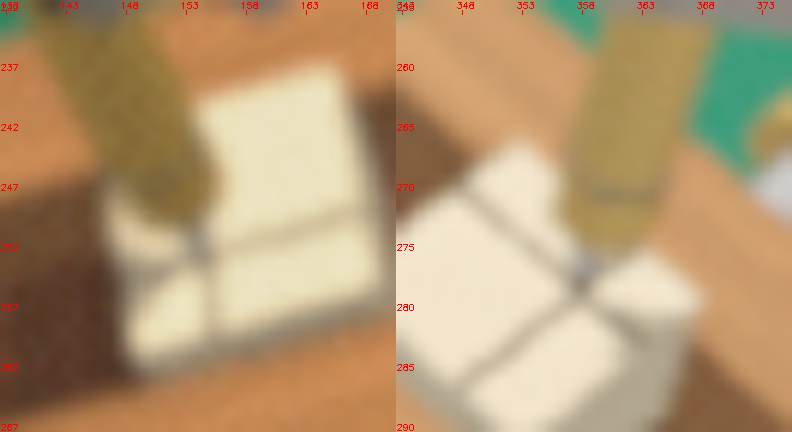

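The point sits on the crossing in both views to within about 1 mm: scene tip (203,245) against crossing (205,256), side (583,283) against (582,292). Pressing down in small steps.

Run:
```python
from h import *
from cell import manip,hand,kin,eyes
u=upR(-.6); T=lambda h:tcp(CROSS+OFF+[0,0,.105+h],u,manip.pinch_z)
def fz():
    a=[]
    for _ in range(4): a.append(manip.current_contact_force()); manip.sleep(.02)
    return np.mean(a,0)
b=fz(); h=.005; pk=0; log=[]; snapped=False
while h>-.022:
    h-=.0004; manip.movel(T(h),max_speed=.008)
    f=fz()-b; log.append((round(h*1e3,1),*f.round(1),round((manip.current_tcp_pos()-T(h))[2]*1e3,2)))
    pk=max(pk,f[2])
    if pk>7.5 and f[2]<pk-2.2: snapped=True; break
    if f[2]>15: break
print(snapped,pk,manip.current_time_s()); [print(*l) for l in log[-26:]]
if snapped or f[2]>15:
    manip.movel(T(h+.012),max_speed=.04); manip.movel(T(.09),max_speed=.12); print(fz()-b,manip.current_gripper_width(),manip.current_time_s())
```

```text
True 10.559420077488454 21.9083
3.0 -0.1 0.4 -0.2 -0.03
2.6 0.2 0.7 -0.3 -0.02
2.2 -0.1 0.3 0.0 -0.03
1.8 0.1 0.3 -0.4 -0.0
1.4 -0.1 0.2 -0.1 -0.0
1.0 -0.3 0.6 -0.2 -0.02
0.6 -0.1 0.6 0.6 0.14
0.2 -0.2 0.7 2.2 0.15
-0.2 0.5 0.6 2.4 0.13
-0.6 -0.2 0.4 3.1 0.13
-1.0 -0.3 0.7 3.9 0.08
-1.4 -0.3 0.1 4.4 0.1
-1.8 -0.1 0.7 4.5 0.09
-2.2 -0.7 0.5 5.3 0.11
-2.6 0.1 0.4 6.1 0.11
-3.0 -0.3 -0.2 6.7 0.19
-3.4 -0.4 0.5 6.9 0.3
-3.8 -0.1 0.7 7.6 0.4
-4.2 -0.3 0.7 7.9 0.52
-4.6 -0.4 0.2 8.2 0.63
-5.0 -0.1 0.4 8.3 0.73
-5.4 -0.7 0.7 9.3 0.82
-5.8 -0.4 0.2 9.6 0.94
-6.2 -0.3 0.3 10.2 1.02
-6.6 -0.5 -0.2 10.6 1.15
-7.0 -0.2 0.4 7.2 0.69
[-0.63074861  0.1441514  -0.71714703] 0.014438957628359153 23.2833
```

The spring tripped: force peaked at 10.6 N, then dropped to 7.2 N, and I lifted off at once. Returning to the rack by the same path in reverse.

Run:
```python
from h import *
from cell import manip,hand,kin,eyes
r=gripR(); n=R.from_euler('z',RACK[2]).apply([np.cos(L),0,np.sin(L)])
P0=tcp(rackpt(SA,RACK)+axw()*.105,r,manip.pinch_z)
G=P0+axw()*.10+n*.006+[0,0,.06]
manip.move_ptp(G,quat(r)); manip.movel(P0+axw()*.075+n*.006,max_speed=.1); manip.sleep(.3)
print(manip.current_time_s(),manip.current_tcp_pos()-(P0+axw()*.075+n*.006),manip.current_contact_force(),np.round(manip.current_joint_pos(),2))
o=[]
x0=manip.current_tcp_pos(); 
off=r.apply([-.0027,0,0])
for nm,(x,y) in (("scene",(325,165)),("side",(205,90))):
    im=eyes.snapshot(nm)[:,:,::-1].copy(); cv2.imwrite(f"pics/{nm}5.png",im); c=eyes.camera_info(nm)
    w=cv2.resize(im[y:y+100,x:x+80],None,fx=5,fy=5,interpolation=cv2.INTER_CUBIC)
    q=proj(c,[rackpt(SA,RACK)+axw()*(.075+s)+n*.006+off for s in (0,.016,.05,.08)])
    for a in q: cv2.circle(w,tuple(int(t) for t in ((a-[x,y]+.5)*5-.5)),3,(255,0,255),1)
    q=proj(c,[rackpt(SA,RACK)+axw()*s for s in (0,.05)])
    for a in q: cv2.circle(w,tuple(int(t) for t in ((a-[x,y]+.5)*5-.5)),3,(255,255,0),1)
    o.append(w)
cv2.imwrite("pics/r5.png",np.hstack(o))
```

```text
26.2583 [1.70320627e-04 2.58855875e-05 4.85287357e-04] [ 0.05240993  1.14435137 -1.46024308] [ 0.05  0.51 -0.92  1.97  1.13  0.9  -0.17]
```

View pics/r5.png

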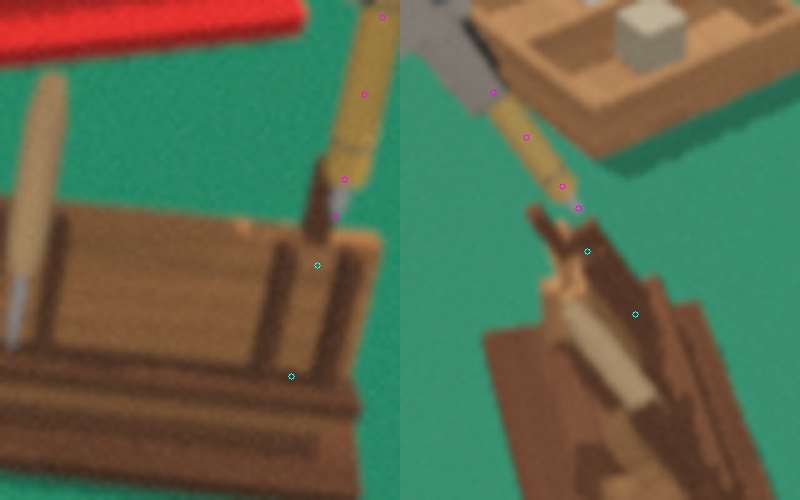

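The punch points along the predicted axis (tip ≈(337,213) against dot (335,217)) and lines up with its channel. Inserting with a force guard.

Run:
```python
from h import *
from cell import manip,hand,kin,eyes
r=gripR(); a=axw(); n=R.from_euler('z',RACK[2]).apply([np.cos(L),0,np.sin(L)])
P0=tcp(rackpt(SA,RACK)+a*.105,r,manip.pinch_z)
def f():
    x=[]
    for _ in range(3): x.append(manip.current_contact_force()); manip.sleep(.02)
    return np.mean(x,0)
b=f(); ok=True
for d,m in [(.06,.004),(.045,.003),(.03,.003),(.02,.003),(.012,.003),(.006,.003),(.003,.003),(.003,.0015),(.002,0),(.001,0),(0,0),(-.001,0)]:
    manip.movel(P0+a*d+n*m,max_speed=.04); g=f()-b
    print(d,m,"axial",round(g@a,2),"norm",round(g@n,2),g.round(1),(manip.current_tcp_pos()-(P0+a*d+n*m)).round(4))
    if np.linalg.norm(g)>4: ok=False;break
print(ok,manip.current_time_s())
```

```text
0.06 0.004 axial 0.27 norm 0.47 [0.4 0.6 0.5] [-0.0001  0.0002 -0.0001]
0.045 0.003 axial 0.02 norm 0.29 [ 0.2 -0.3  0.2] [-0.0001  0.0001 -0.0001]
0.03 0.003 axial -0.12 norm 0.06 [ 0.2  0.5 -0.1] [-0.      0.0001 -0.0001]
0.02 0.003 axial 0.36 norm -0.2 [-0.2  0.8  0.2] [-0.0001  0.     -0.0002]
0.012 0.003 axial -0.16 norm -0.27 [-0.   0.6 -0.3] [-0.0001 -0.     -0.0002]
0.006 0.003 axial 0.64 norm 0.1 [-0.1  0.6  0.6] [-0.     -0.0001 -0.0002]
0.003 0.003 axial -0.09 norm 0.32 [0.3 0.  0.1] [ 0.     -0.     -0.0001]
0.003 0.0015 axial -0.31 norm -0.05 [ 0.2  0.6 -0.3] [-0.0001  0.      0.    ]
0.002 0 axial 0.29 norm 0.37 [0.4 0.8 0.4] [0.0001 0.     0.    ]
0.001 0 axial -0.04 norm 0.8 [0.7 0.  0.3] [ 0.0001 -0.0001 -0.    ]
0 0 axial 0.5 norm 0.62 [0.4 0.3 0.7] [0.0001 0.     0.0001]
-0.001 0 axial 2.79 norm 0.8 [-0.5  0.4  2.8] [0.     0.0001 0.0001]
True 31.1333
```

Run:
```python
from h import *
from cell import manip,hand,kin,eyes
r=gripR(); a=axw(); P0=tcp(rackpt(SA,RACK)+a*.105,r,manip.pinch_z)
manip.movel(P0-a*.0002,max_speed=.02)
hand.command_gripper(.05); manip.sleep(.2)
manip.movel(P0+a*.10,max_speed=.12); manip.movel(P0+a*.10+[0,0,.08],max_speed=.15); manip.sleep(.3)
print(manip.current_time_s(),manip.current_contact_force())
o=[]
for nm,(x,y) in (("scene",(305,168)),("side",(205,105))):
    im=eyes.snapshot(nm)[:,:,::-1]
    o.append(cv2.resize(im[y:y+100,x:x+100],None,fx=4,fy=4,interpolation=cv2.INTER_CUBIC))
cv2.imwrite("pics/f6.png",np.hstack(o))
```

```text
34.225 [-0.09197692 -0.06319639 -0.10062379]
```

View pics/f6.png

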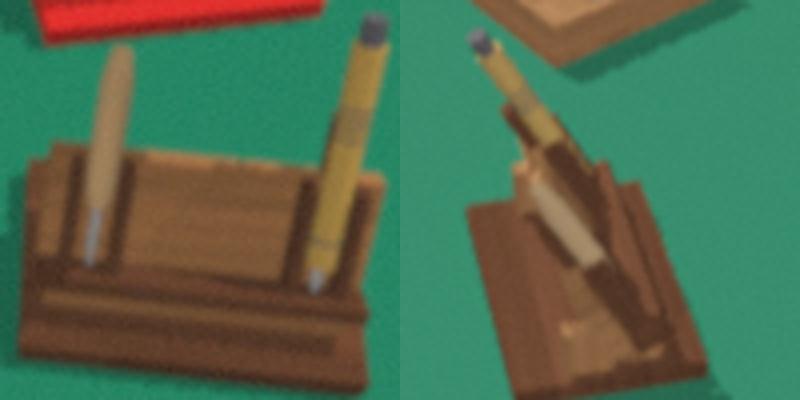

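The punch is back in its slot as it was at the start (button (376,14), point (314,290)), and the gripper is clear.

```bash
python3 -c "
from cell import manip
print(manip.job_done())"
```

```text
the job is handed in; nothing more can be done
None
```

I punched the crossing once, with the spring tripping at about 10.6 N, put the punch back point-down in its own slot, let go, and handed the job in at about 34 s of the 56 s limit.

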